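# Hold the ultrasonic probe on the marked spot beside a weld

## Task

Lift the sprung ultrasonic probe out of its blue holder and set it straight down, without dragging it over the plate, on the middle of the yellow frame painted on the sloping welded plate (not the blue frame): shoe flat on the slope, orange nose pointing squarely at the weld. Press gently, until the sprung shoe has gone about half-way in, never hard, and finish while still gripping the probe and holding it there. Leave the tin, the steel block and the marker pen where they are.

Things in the scene. Friction and masses are not known exactly. Their poses are not given: they have to be found in the camera images.
- probe_grip (a point): centre of the probe's black square handle (26 x 26 mm, blue band near the top), the place to grip; the handle runs from 36 mm below to 34 mm above this point. Axes are the probe's: z up along the handle (away from the shoe), x towards the orange nose, y across. The loose probe weighs about 0.2 kg
- probe: the same probe, origin at the underside of its grey collar (64 (x) x 56 (y) x 6 mm), 42 mm below probe_grip; same axes. Below the collar an aluminium housing 40 x 32 mm, 28 mm tall, then the sprung shoe sticks out 22 mm. It starts upright in the holder, collar on the rim, housing with 3 mm play all round; it draws straight up
- probe_nose (a point): the orange nose mark at the +x edge of the probe's collar, 32 mm from the probe's axis: the side that must face the weld
- shoe_face (a point): centre of the flat lower face of the probe's sprung steel shoe (32 (x) x 24 (y) mm, orange band at its lower end), which touches the plate. With the spring relaxed it is 92 mm below probe_grip along the probe's z; it moves up towards the grip as the shoe is pressed in
- shoe (a joint): how far the sprung shoe is pressed into the probe's housing: 0 = fully out, 0.016 m = bottomed; about 0.008 is half-way. The spring pushes back with 1.6 N at the start of the travel plus 0.4 N per mm (4.8 N half-way)
- mark_yellow_c (a point): centre of the yellow frame painted on the plate's top face (52 x 44 mm outside, lines 4 mm wide, small cross in the middle, short tick on the side facing the weld): the spot to probe. Axes: z square to the sloping face, x up the slope straight at the weld (its middle is 75 mm away along x), y along the weld
- mark_blue_c (a point): centre of a like frame painted blue, on the same side of the weld: not to be probed. Axes as for the yellow one. Yellow and blue may have changed places
- plate: fixed steel plate 240 (x) x 260 (y) x 16 mm on a sloping rest; origin on the table under its middle, z vertical. Top face rises towards +x at 0.25 rad (14 degrees), 58 mm above the table at the middle (28 mm at the -x edge, 88 mm at +x). Weld bead, 25 mm wide, 4 mm proud, along y, 30 mm up the slope from the middle; the painted frames lie below it
- holder: fixed blue open-topped stand 58 (x) x 50 (y) mm outside, walls 6 mm, 70 mm tall, on a grey foot 85 x 75 mm; origin under its middle on the table. The probe hangs in it
- tin: bystander: closed steel couplant tin, 68 mm across, 85 mm tall, origin under its middle
- calblock: bystander: steel reference block 60 x 25 x 50 mm tall, origin under its middle
- marker: bystander: red marker pen with black cap lying flat along its y, about 135 mm long, 13 mm high, origin under its red barrel's middle
Not all that is in view belongs to the job. Of the things that look like the probe, the larger one is meant.

How it is judged:
By the outcome, as a careful person would: the job done as asked, in the order asked, and still so for the second after the job is handed in, while the arm keeps its last pose, push and grip.
It also fails if it takes over 38 s, if anything falls off the work surface, if the arm or the gripper's body presses on something with over 40 N, if the wrist force passes 120 N, or if a joint passes its speed limit or range.

## Robot

A 6-joint arm with a two-finger parallel gripper is mounted at the origin on the work surface. World frame = base frame: x ahead of the robot, y to its left, z up, the work surface at z = 0. Lengths are in m, angles in degrees, forces in N, time in s.
With the tool pointing down it reaches from about 0.4 to 0.825 m from the base axis. Payload 7 kg.
Tool frame: the origin (TCP) lies midway between the tips of the shut fingers; the grasp point (between the pads) lies 19 mm behind it; z points along the fingers, y is the line along which they close (so a half turn about z gives the same grasp; the last joint's range is limited). The gripper opens to 88 mm and grips with 3 to 60 N. Pads are 19 mm wide; open, the fingers measure 130 mm over their backs; the gripper's body (78 mm by 193 mm) begins 47 mm behind the grasp point.
Start: joints at [-57.118, 20.546, 0.682, 0, -70.136, -16.507], TCP at [0.19, -0.648, 0.227] pointing down, gripper open.
Joint ranges: [-176.03, 176.03], [-82.01, 121.73], [-58.28, 71.71], [-173.87, 95.51], [-174.79, -0.11], [-173.66, 173.66]. Speed limits (degrees/s): [136.94, 136.94, 172.46, 180, 180, 180].

## Interface

Orientations are given as [roll, pitch, yaw] about the fixed x, y, z axes, in that order (R = Rz(yaw) Ry(pitch) Rx(roll)).
In Python, from plant import ctrl, viewer, close_job gives the robot as it stands. The module is installed in compiled form; this text tells all that it offers.
- The arm moves only by the tool step_arm, never from a script. Its argument "moves" is a list that holds one entry, the list of rows, each a list of 5 numbers: the shift along the world's x, y, z in cm, then the turn about the world's z in rad, then the finger opening in cm, from 0 to 8.76. In form: [[[tx, ty, tz, twist, grip], ...]]. A call has 1 to 10 rows; each row shifts and turns the commanded pose from where the row before left it; what a row does not reach is not made up. A row lasts 1/10 s, in which the tool goes at most 50 mm and 8.59 degrees, less where a joint would pass 70% of its speed; a pose out of reach is approached as far as the arm can. A call with a gripper value outside its range is refused whole. The fingers move at their own pace and stop on an object; the grip force is fixed at half the most. Time passes only in rows, so rows that do not move let the fingers close. It gives the time, the measured TCP pose, the force, the opening and the grip force at its end, in the units of the state.
- ctrl.get_obs(): the state, without advancing time (a new reading comes with each control period).
- viewer.snapshot(name): name is "scene" or "top"; returns (picture, depth): 420x560x3 uint8, blue, green, red; 420x560 float32, m along the optical axis (not along the pixel's ray), 0 where there is no reading.
- viewer.camera_info(name): a dict with "camera_matrix" (3x3 intrinsics, pixels), "eye" and "orientation" of the camera in the world. Camera axes: x right, y down, z forward; pixel columns grow to the right and rows downward; lengths in m; the calibration is good to about 2 mm. A picture is of the moment at which its call begins. camera_info takes no time and is no camera call.
- close_job(): hands the job in; it is judged then, once.
The state is a dict: "clock": time; "joint_pos": joint angles; "qvel": joint speeds; "tau": joint torques, N m; "tool_pos": TCP position; "orientation": TCP orientation; "force": force on the tool from outside, world axes, zero at the start; "moment": the same for the moment, N m; "opening": finger opening in m; "gripper_force": force on a finger pad.
Only numpy, scipy, OpenCV 4.12 (cv2) and the standard library are available. Lean on these libraries where they do the work, as an engineer would, in place of code of your own. Each camera call takes 0.05 s, during which the arm holds its last target. There are 200 camera calls.

## Working session

There is one attempt and no reset: what is moved stays moved. The work goes in short steps, Python scripts to look and compute and a tool call to move; the robot and the scene stay as the last step left them, time stands still between calls to the robot, and variables do not carry over. Pictures are saved under pics/ and viewed, at most 10 in all, crops included, and the job is handed in when it is done.

Besides the shell and the picture viewer there is one more tool, called after ">>>" as name([rows], argument=value, ...), one row to a line, values as JSON. step_arm: Moves the arm, as the interface text tells. Its arguments: {"type":"object","properties":{"moves":{"type":"array","items":{"type":"array","items":{"type":"array","items":{"type":"number"}}}}},"required":["moves"]}

```bash
mkdir -p pics; ls
cat > h.py <<'E'
import numpy as np,cv2
from plant import ctrl,viewer,close_job
def cam(n):
    c=viewer.camera_info(n); return c
E
python3 - <<'E'
from h import *
for n in("scene","top"):
    p,d=viewer.snapshot(n); cv2.imwrite(f"pics/{n}0.png",p); np.savez(f"{n}0.npz",p=p,d=d)
    print(n,viewer.camera_info(n))
print(ctrl.get_obs())
E
```

```text
pics
scene {'camera_matrix': array([[507.82915679,   0.        , 275.40258156],
       [  0.        , 507.82915679, 205.7956968 ],
       [  0.        ,   0.        ,   1.        ]]), 'eye': array([1.15410201, 0.19157347, 1.08978499]), 'orientation': array([-146.81553552,    0.83197062,  105.25876712])}
top {'camera_matrix': array([[430.84309522,   0.        , 274.31850218],
       [  0.        , 430.84309522, 207.56981307],
       [  0.        ,   0.        ,   1.        ]]), 'eye': array([0.44267489, 0.00657406, 1.20466457]), 'orientation': array([-174.73115029,   -0.61791802,  -90.36789611])}
{'clock': 0.1, 'joint_pos': array([-5.71177009e+01,  2.05863039e+01,  6.40069315e-01, -1.67276447e-02,
       -7.01357278e+01, -1.65085641e+01]), 'qvel': array([-0.06381313, -0.0545636 ,  0.08165648, -0.00200072,  0.04648983,
        0.09976403]), 'tau': array([-1.07652035e-03, -5.84163308e+01,  2.93749684e+01,  7.01543346e+00,
        1.01821718e-02, -6.62909974e-05]), 'tool_pos': array([ 0.19015355, -0.64721875,  0.22573909]), 'orientation': array([ 1.79916947e+02, -8.21451887e-03, -1.63631954e+02]), 'force': array([-0.55934553,  0.38743354,  0.63918837]), 'moment': array([-0.00735325,  0.05432548, -0.02462554]), 'gripper_force': 0.0, 'opening': 0.08764354533509867}
```

View pics/scene0.png

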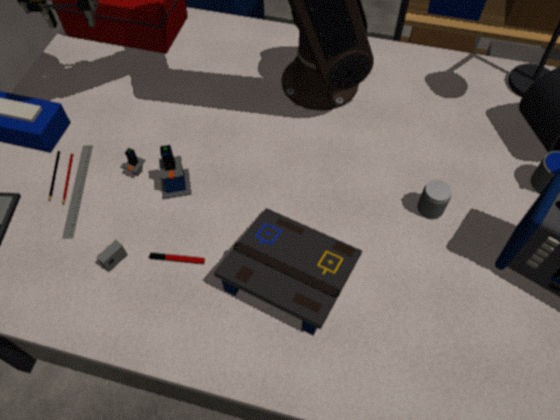

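View pics/top0.png

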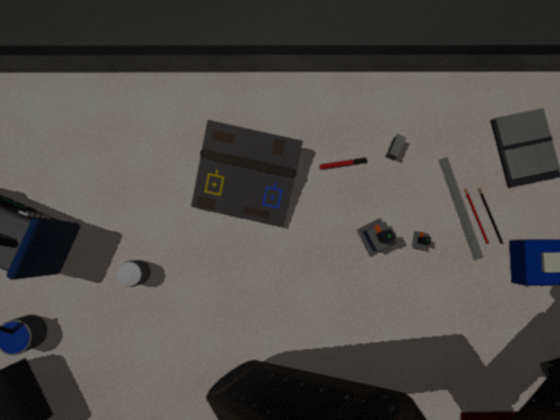

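```bash
cat > h.py <<'E'
import numpy as np,cv2
from plant import ctrl,viewer,close_job
from scipy.spatial.transform import Rotation as Ro
def pts(n,p,d,m):
    """world points of mask m pixels from depth"""
    c=viewer.camera_info(n);K=c["camera_matrix"];R=Ro.from_euler('xyz',c["orientation"],degrees=True).as_matrix()
    v,u=np.nonzero(m&(d>0));z=d[v,u]
    P=np.stack([(u-K[0,2])/K[0,0]*z,(v-K[1,2])/K[1,1]*z,z],1)
    return P@R.T+c["eye"],u,v
def hsvm(p,h0,h1,s=110,vmin=50):
    h=cv2.cvtColor(p,cv2.COLOR_BGR2HSV);return (h[...,0]>=h0)&(h[...,0]<=h1)&(h[...,1]>=s)&(h[...,2]>=vmin)
def box(p,x0,y0,x1,y1):
    m=np.zeros(p.shape[:2],bool);m[y0:y1,x0:x1]=1;return m
E
cat > m1.py <<'E'
from h import *
B={"scene":dict(yel=(312,245,348,280),blu=(250,220,286,250),prb=(155,138,195,202),plate=(210,205,365,330)),
   "top":dict(yel=(198,165,230,200),blu=(258,178,290,214),prb=(355,212,402,258),plate=(188,118,306,230))}
for n in B:
    z=np.load(n+"0.npz");p,d=z["p"],z["d"];b=B[n]
    for k,(h0,h1) in dict(yel=(20,35),blu=(105,130)).items():
        m=hsvm(p,h0,h1)&box(p,*b[k]);P,u,v=pts(n,p,d,m)
        r=cv2.minAreaRect(P[:,:2].astype(np.float32))
        print(n,k,len(P),"mean",P.mean(0).round(4),"rect",np.round(r[0],4),np.round(r[1],4),round(r[2],1),"px",u.mean().round(1),v.mean().round(1))
    P,u,v=pts(n,p,d,box(p,*b["plate"]))
    # plane by depth near frames
    P2=P[P[:,2]>.035]; c=np.median(P2,0)
    for _ in range(6):
        A=np.c_[P2[:,:2],np.ones(len(P2))];q=np.linalg.lstsq(A,P2[:,2],rcond=None)[0]
        P2=P2[abs(A@q-P2[:,2])<.004]
    print(n,"plane",q.round(4),"slope",np.arctan(np.hypot(*q[:2])).round(4),"updir deg",np.degrees(np.arctan2(q[1],q[0])).round(2))
    bp=box(p,*b["prb"])
    for k,m in dict(orange=hsvm(p,3,18,120,60),blue=hsvm(p,100,130,100,20)).items():
        P,u,v=pts(n,p,d,m&bp)
        if len(P): print(n,k,len(P),P.mean(0).round(4),P.min(0).round(3),P.max(0).round(3),"px",u.mean().round(1),v.mean().round(1))
    P,u,v=pts(n,p,d,bp)
    for lo,hi in((.135,.16),(.05,.069),(.069,.082)):
        s=(P[:,2]>lo)&(P[:,2]<hi)
        if s.sum()>5:
            r=cv2.minAreaRect(P[s,:2].astype(np.float32));print(n,"z",lo,hi,s.sum(),np.round(r[0],4),np.round(r[1],4),round(r[2],1),P[s].mean(0).round(4))
    x0,y0,x1,y1=b["prb"];c=p[y0-8:y1+8,x0-50:x1+50];c=cv2.resize(c,None,fx=5,fy=5,interpolation=cv2.INTER_CUBIC)
    cv2.imwrite(f"pics/{n}_c.png",c)
a,b=[cv2.imread(f"pics/{n}_c.png") for n in B]
w=max(a.shape[1],b.shape[1]);pad=lambda i:cv2.copyMakeBorder(i,0,0,0,w-i.shape[1],cv2.BORDER_CONSTANT)
o=np.vstack([pad(a),pad(b)]);s=min(1,600/o.shape[0],800/o.shape[1]);cv2.imwrite("pics/crop1.png",np.clip(cv2.resize(o,None,fx=s,fy=s)*1.8,0,255).astype(np.uint8))
E
python3 m1.py
```

```text
scene yel 267 mean [0.6174 0.157  0.0476] rect [0.6213 0.156 ] [0.0488 0.0712] 77.7 px 329.3 262.2
scene blu 228 mean [5.816e-01 4.000e-04 4.800e-02] rect [ 0.5851 -0.0009] [0.0477 0.0693] 76.8 px 267.5 233.8
scene plane [ 0.2443 -0.0565 -0.0942] slope 0.2457 updir deg -13.03
scene orange 46 [ 0.4919 -0.2751  0.0758] [ 0.481 -0.285  0.059] [ 0.502 -0.266  0.081] px 170.9 173.7
scene blue 285 [ 0.4936 -0.2733  0.0464] [ 0.464 -0.318  0.004] [ 0.507 -0.249  0.147] px 173.4 181.0
scene z 0.135 0.16 117 [ 0.4719 -0.284 ] [0.0289 0.0271] 22.1 [ 0.4734 -0.2828  0.1442]
scene z 0.05 0.069 84 [ 0.4956 -0.2727] [0.007  0.0501] 23.8 [ 0.4955 -0.2721  0.0581]
scene z 0.069 0.082 335 [ 0.4706 -0.2847] [0.0688 0.0563] 24.6 [ 0.4767 -0.2803  0.0756]
top yel 236 mean [0.6165 0.156  0.0471] rect [0.6206 0.1551] [0.0494 0.0672] 75.9 px 214.1 183.2
top blu 222 mean [ 0.5806 -0.0011  0.0476] rect [ 0.585 -0.002] [0.0484 0.0669] 76.9 px 272.2 196.0
top plane [ 0.2473 -0.0573 -0.0961] slope 0.2486 updir deg -13.06
top orange 41 [ 0.4909 -0.276   0.0769] [ 0.481 -0.286  0.072] [ 0.502 -0.268  0.081] px 377.2 228.2
top blue 26 [ 0.4603 -0.2661  0.0478] [ 0.436 -0.276  0.016] [ 0.482 -0.253  0.144] px 371.3 240.0
top z 0.135 0.16 125 [ 0.47   -0.2865] [0.0263 0.0266] 26.0 [ 0.4699 -0.2856  0.1445]
top z 0.05 0.069 17 [ 0.4572 -0.2647] [0.0533 0.0027] 25.8 [ 0.4568 -0.2655  0.0539]
top z 0.069 0.082 357 [ 0.4707 -0.2865] [0.065  0.0569] 26.4 [ 0.4699 -0.2816  0.0761]
```

View pics/crop1.png

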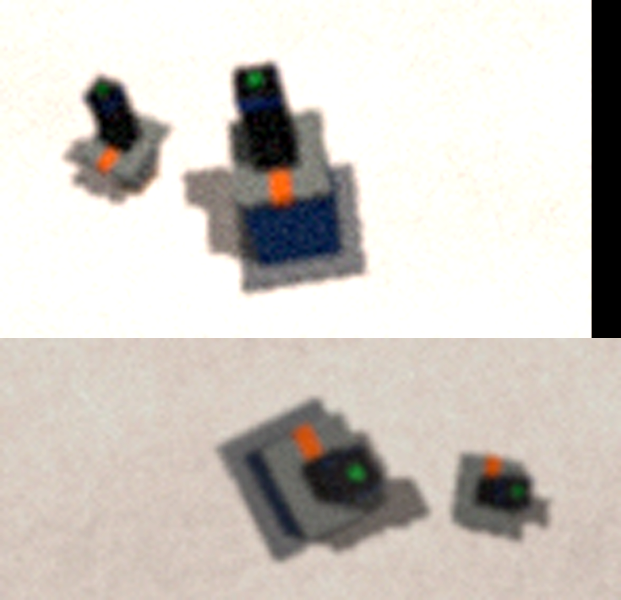

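Candidates for the probe are the large one in the blue holder at scene (168,165) / top (383,235), and a small look-alike at scene (132,160) / top (423,240). I choose the large one. The crop confirms it: its collar measures about 65x57 mm and its top is at 0.146 m. The yellow frame is at scene (330,262) / top (214,184).

>>> step_arm([
  [[2.8,3.6,0,0.016,5.5],[2.8,3.6,0,0.016,5.5],[2.8,3.6,0,0.016,5.5],[2.8,3.6,0,0.016,5.5],[2.8,3.6,0,0.016,5.5],[2.8,3.6,0,0.016,5.5],[2.8,3.6,0,0.016,5.5],[2.8,3.6,0,0.016,5.5],[2.8,3.6,0,0.016,5.5],[2.8,3.6,0,0.015,5.5]],
])

```text
clock: 1.1
tool_pos: [0.4709, -0.2858, 0.2265]
orientation: [180.0, -0.0, -154.5]
force: [1.4, -1.1, 0.3]
opening: 0.0549
gripper_force: 0.0
```

```bash
cat > m2.py <<'E'
from h import *
a=np.radians(-13.05);s=.25
X=np.array([np.cos(a)*np.cos(s),np.sin(a)*np.cos(s),np.sin(s)]);Y=np.array([-np.sin(a),np.cos(a),0])
for n,b in dict(scene=(312,245,348,280),top=(198,165,230,200)).items():
    z=np.load(n+"0.npz");p,d=z["p"],z["d"];P,u,v=pts(n,p,d,hsvm(p,20,35)&box(p,*b))
    # minAreaRect-free: yaw from profile sharpness is coarse; use 1-D profiles
    x=P@X;y=P@Y
    hx=np.histogram(x,np.arange(x.min(),x.max()+.003,.003));hy=np.histogram(y,np.arange(y.min(),y.max()+.003,.003))
    print(n,x.min().round(4),x.max().round(4),hx[0]);print(y.min().round(4),y.max().round(4),hy[0])
    xe=np.percentile(x,2);xc0=x.min()+.026
    for off in(.025,.026,.027):
        c=X*(x.min()+off)+Y*(y.min()+y.max())/2; nn=np.cross(X,Y); c=c+nn*(np.median(P@nn)); print(off,c.round(4))
print(ctrl.get_obs()["tool_pos"],ctrl.get_obs()["orientation"],ctrl.get_obs()["clock"])
E
python3 m2.py
```

```text
scene 0.5272 0.6012 [ 9 20 20 19  8  5 10  6 12 12 13 13  8  7  6 10 17 20 23 13  4  3  4  4
  1]
0.2678 0.3168 [18 26 24  9  9  9 12 20 24 20  9 10  9 12 28 22  6]
0.025 [0.6098 0.1587 0.0458]
0.026 [0.6108 0.1585 0.046 ]
0.027 [0.6117 0.1583 0.0463]
top 0.5295 0.5991 [21 17 18  8  8  6  7 11 13 13 12  7  7  6  7  9 21 19 12  3  4  4  2  1]
0.2663 0.316 [15 25 23  9  6  7 10 17 17 17 10  7  6 14 24 20  9]
0.025 [0.6119 0.157  0.046 ]
0.026 [0.6128 0.1568 0.0462]
0.027 [0.6137 0.1566 0.0465]
[ 0.47092556 -0.28582551  0.22648624] [ 1.79989146e+02 -4.95623402e-03 -1.54472912e+02] 1.1
```

>>> step_arm([
  [[0,0,-3.0,0,5.5],[0,0,-3.0,0,5.5],[0,0,-3.0,0,5.5],[0,0,-2.0,0,5.5],[0,0,-1.5,0,5.5],[0,0,-0.8,0,5.5],[0,0,0,0,5.5],[0,0,0,0,2.0],[0,0,0,0,2.0],[0,0,0,0,2.0]],
])

```text
clock: 2.1
tool_pos: [0.4707, -0.2877, 0.0944]
orientation: [-179.9, 0.1, -154.5]
force: [-0.7, 0.4, 0.3]
opening: 0.0365
gripper_force: 0.0
```

>>> step_arm([
  [[0,0,0,0,2.0],[0,0,0,0,2.0],[0,0,0.5,0,2.0],[0,0,1.0,0,2.0],[0,0,1.0,0,2.0],[0,0,0.5,0,2.0],[0,0,0,0,2.0]],
])

```text
clock: 2.8
tool_pos: [0.471, -0.2878, 0.1248]
orientation: [-179.9, 0.1, -154.5]
force: [-0.7, -0.0, -2.2]
opening: 0.0258
gripper_force: 30.0
```

>>> step_arm([
  [[0,0,-0.4,0,2.0],[0,0,-0.4,0,2.0],[-0.23,-0.11,0,0,2.0],[-0.23,-0.11,0,0,2.0],[-0.23,-0.11,0,0,2.0],[-0.23,-0.11,0,0,2.0],[-0.23,-0.11,0,0,2.0],[0,0,0,0,2.0]],
])

```text
clock: 3.6
tool_pos: [0.4607, -0.2927, 0.1161]
orientation: [-179.9, 0.2, -154.5]
force: [4.6, 5.1, -0.7]
opening: 0.0259
gripper_force: 30.0
```

>>> step_arm([
  [[-0.23,-0.11,0,0,2.0],[-0.23,-0.11,0,0,2.0],[-0.2,-0.1,0,0,2.0],[0,0,0,0,2.0]],
])

```text
clock: 4.0
tool_pos: [0.4545, -0.296, 0.1165]
orientation: [-179.9, 0.2, -154.5]
force: [3.8, 5.7, 2.6]
opening: 0.0256
gripper_force: 30.0
```

```bash
cat > m3.py <<'E'
import sys
from h import *
t=sys.argv[1]
o=[]
for n,b in dict(scene=(110,80,230,200),top=(320,180,440,270)).items():
    p,d=viewer.snapshot(n);np.savez(f"{n}{t}.npz",p=p,d=d)
    x0,y0,x1,y1=b;c=cv2.resize(p[y0:y1,x0:x1],None,fx=3.2,fy=3.2,interpolation=cv2.INTER_CUBIC);o.append(c)
h=max(i.shape[0] for i in o);o=[cv2.copyMakeBorder(i,0,h-i.shape[0],0,0,cv2.BORDER_CONSTANT) for i in o]
cv2.imwrite(f"pics/{t}.png",np.clip(np.hstack(o).astype(float)*1.8,0,255).astype(np.uint8))
q=ctrl.get_obs();print(q["tool_pos"],q["force"],q["moment"])
E
python3 m3.py a
```

```text
[ 0.45449948 -0.29601149  0.11651839] [4.57572305 5.61314449 1.60020065] [ 2.39695725 -1.94248603  0.10945269]
```

View pics/a.png

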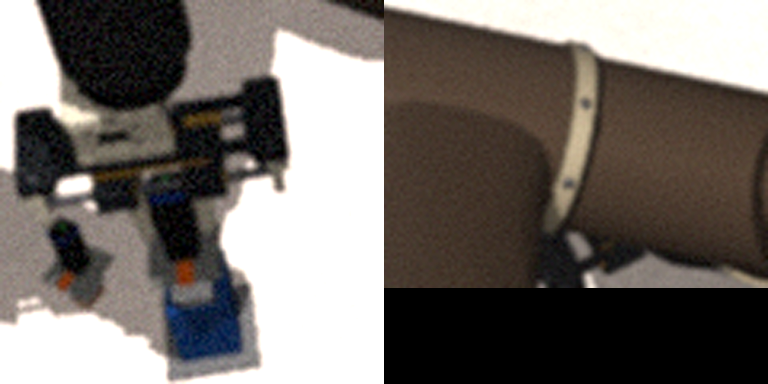

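```bash
cat > m4.py <<'E'
import sys
from h import *
def run(t,box_,yaw):
    z=np.load(f"scene{t}.npz");p,d=z["p"],z["d"]
    P,u,v=pts("scene",p,d,box(p,*box_));T=ctrl.get_obs()["tool_pos"]+[0,0,.019]
    a=np.radians(yaw);Q=P-T;x=Q@[np.cos(a),np.sin(a),0];y=Q@[-np.sin(a),np.cos(a),0];zz=Q[:,2]
    return x,y,zz,p[v,u].astype(int)
def fit(a,b,a0,k=.003):
    for _ in range(8):
        q=np.polyfit(a,b,1);r=abs(np.polyval(q,a)-b);s=r<max(k,0);a,b=a[s],b[s]
    return q,len(a)
if __name__=="__main__":
    bx=tuple(map(int,sys.argv[2].split(',')));x,y,z,c=run(sys.argv[1],bx,float(sys.argv[3]))
    s=(abs(y)<.011)&(abs(x)<.06)&(z<.04)&(z>-.12)
    o=np.lexsort((z[s],));
    for i in o[::-1]: 
        print(*(np.r_[x[s][i],y[s][i],z[s][i]]*1000).round(0).astype(int),c[s][i],end=' | ')
E
python3 m4.py a 150,130,190,175 25.5
```

```text
14 -3 37 [21 15 16] | 14 2 36 [25 14 11] | -2 2 36 [19 28 15] | -3 -5 35 [11 11 10] | -7 -5 35 [35 36 39] | -9 3 35 [35 39 43] | 11 -10 35 [21 12 16] | -3 -10 34 [20 20 13] | 10 -8 34 [20 12 13] | 10 4 34 [18 10  8] | -5 -3 33 [18 26 20] | -10 -10 33 [38 44 50] | 12 -11 33 [25 10  5] | 13 -4 33 [23  0  0] | 14 -1 33 [35 15  4] | -9 -3 33 [28 32 32] | -7 -10 32 [34 33 35] | 8 1 32 [13 12 11] | 9 8 32 [18 14 12] | -8 7 32 [17 19 14] | 11 6 32 [24  8  5] | 9 -6 31 [22 22 19] | -6 -1 31 [15 30 13] | -5 4 31 [ 7 16 12] | 10 3 31 [12  0  0] | 8 6 31 [10  1  9] | 9 -2 31 [30 18  8] | -8 9 31 [12  7 10] | -9 2 31 [19 26 21] | -9 4 31 [21 24 25] | -12 9 31 [33 38 41] | -13 4 30 [32 36 45] | 10 -9 30 [27  7  0] | -11 -1 30 [25 31 26] | 11 10 30 [31 13  6] | -9 -8 30 [18 18 21] | 7 10 29 [10  7  4] | -6 -8 29 [ 1 10  8] | 13 10 29 [33 10  5] | 13 -5 29 [33 18  5] | -13 7 29 [38 38 49] | 11 0 29 [29 12  1] | 15 5 29 [30 11  7] | -7 6 29 [13 14 15] | -13 -8 28 [33 38 42] | 11 3 28 [35 13 10] | 12 -9 28 [39 18 17] | 9 -7 28 [34 16 12] | 12 -7 28 [35  8  0] | 13 0 28 [28  9  0] | 8 7 27 [33 22 13] 
[... 5717 characters left out ...]
 | 34 -1 -59 [63 60 63] | 35 -9 -60 [58 58 59] | 32 9 -60 [65 65 65] | 36 -6 -60 [66 68 69] | 34 6 -61 [63 60 62] | 35 -2 -61 [66 64 66] | 34 -4 -62 [62 62 61] | 33 3 -62 [61 62 62] | 33 8 -63 [67 67 71] | 36 6 -63 [60 58 56] | 35 3 -63 [61 59 63] | 36 8 -63 [61 61 66] | 33 11 -63 [65 69 70] | 34 -10 -65 [70 72 73] | 36 0 -65 [50 52 52] | 35 -5 -65 [58 58 56] | 34 -8 -66 [62 63 64] | 33 10 -67 [60 58 59] | 35 5 -67 [44 46 51] | 34 -3 -68 [58 55 55] | 34 2 -68 [52 51 57] | 33 7 -71 [57 51 56] | 33 -6 -71 [51 49 53] | 35 1 -72 [41 42 42] | 33 -1 -73 [34 41 39] | 33 -4 -73 [44 45 45] | 33 6 -74 [49 44 41] | 30 -9 -75 [45 46 51] | 30 9 -75 [45 51 46] | 32 3 -75 [38 37 37] | 30 8 -79 [39 34 34] |
```

```bash
cat > m5.py <<'E'
import sys
from m4 import *
def tilt(t,bx,yaw):
    x,y,z,c=run(t,bx,yaw)
    s=(abs(y)<.011)&(z>-.027)&(z<.028)&(x>.005)&(x<.03);q,n=fit(z[s],x[s],0,.005)
    print("handle tilt",np.degrees(np.arctan(-q[0])).round(2),"x at z=0 mm",(q[1]*1e3).round(2),n)
    s=(abs(y)<.026)&(x>.026)&(x<.045)&(z>-.045)&(z<-.02);A=np.c_[x[s],y[s],np.ones(s.sum())];q=np.linalg.lstsq(A,z[s],rcond=None)[0]
    print("collar slope x,y deg",np.degrees(np.arctan(q[:2])).round(2),"z0 mm",(q[2]*1e3).round(2),s.sum(),"resid",np.std(A@q-z[s]).round(4))
    o=(c[:,2]>c[:,0]+30)&(abs(x)<.06)&(z>-.06)&(z<-.01)
    print("nose dir deg rel", np.degrees(np.arctan2(y[o].mean(),x[o].mean())).round(2),o.sum(),"y mean mm",(y[o].mean()*1e3).round(2))
if __name__=="__main__": tilt(sys.argv[1],tuple(map(int,sys.argv[2].split(','))),float(sys.argv[3]))
E
python3 m5.py a 150,130,190,175 25.5
```

```text
handle tilt 10.5 x at z=0 mm 16.33 165
collar slope x,y deg [ 4.99 -0.49] z0 mm -35.38 123 resid 0.0024
nose dir deg rel 0.4 38 y mean mm 0.26
```

>>> step_arm([
  [[-0.18,-0.09,0,0,2.0],[-0.18,-0.09,0,0,2.0],[0,0,0,0,2.0]],
])

```text
clock: 4.4
tool_pos: [0.4509, -0.2978, 0.1165]
orientation: [-179.9, 0.2, -154.5]
force: [5.1, 5.5, 2.4]
opening: 0.0256
gripper_force: 30.0
```

```bash
python3 m3.py b; python3 m5.py b 150,130,190,175 25.5
```

```text
[ 0.45087009 -0.29781869  0.11652716] [5.11578488 5.65800558 2.38924804] [ 2.40384523 -1.89162547  0.07033001]
handle tilt 14.06 x at z=0 mm 17.57 178
collar slope x,y deg [ 4.81 -0.02] z0 mm -33.64 121 resid 0.0029
nose dir deg rel 0.0 33 y mean mm 0.0
```

>>> step_arm([
  [[0.1,0.05,0.3,0,2.0],[0,0,1.0,0,2.0],[0,0,2.0,0,2.0],[0,0,2.0,0,2.0],[0,0,2.0,0,2.0],[0,0,1.5,0,2.0],[0,0,0,0,2.0]],
])

```text
clock: 5.2
tool_pos: [0.4501, -0.2983, 0.2061]
orientation: [-179.8, 0.1, -154.5]
force: [0.7, -0.4, -2.9]
opening: 0.0258
gripper_force: 30.0
```

```bash
sed -i 's/scene=(110,80,230,200)/scene=(100,60,240,200)/' m3.py; python3 m3.py c; python3 m5.py c 130,90,200,170 25.5
```

```text
[ 0.44891747 -0.29759158  0.20337459] [-0.50108444  0.86536324 -3.0424957 ] [0.04702507 0.04271587 0.00521885]
handle tilt 12.89 x at z=0 mm 18.64 205
collar slope x,y deg [ 3.52 -1.05] z0 mm -31.3 134 resid 0.0043
nose dir deg rel -1.4 37 y mean mm -0.97
```

View pics/c.png

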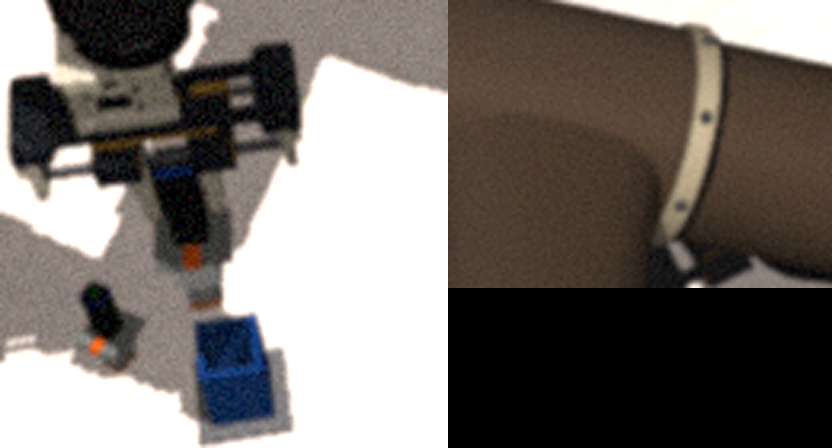

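>>> step_arm([
  [[0.5,1.5,0.5,-0.03,2.0],[0.8,3.0,0,-0.05,2.0],[1.1,4.0,0,-0.06,2.0],[1.1,4.0,0,-0.06,2.0],[1.1,4.0,0,-0.06,2.0],[1.1,4.0,0,-0.06,2.0],[1.1,4.0,0,-0.06,2.0],[1.1,4.0,0,-0.06,2.0],[1.1,4.0,0,-0.06,2.0],[1.1,4.0,0,-0.06,2.0]],
])

```text
clock: 6.3
tool_pos: [0.5499, 0.0687, 0.2072]
orientation: [-179.9, -0.1, 173.3]
force: [1.9, -1.0, -2.6]
opening: 0.0261
gripper_force: 30.0
```

>>> step_arm([
  [[1.1,4.0,0,-0.06,2.0],[0.8,3.2,0,-0.053,2.0],[0.6,1.7,-0.5,0,2.0],[0,1.0,0,0,2.0],[0,0,0,0,2.0],[0,0,0,0,2.0]],
])

```text
clock: 6.9
tool_pos: [0.575, 0.1654, 0.2032]
orientation: [-179.9, -0.0, 166.9]
force: [-0.3, 0.1, -2.8]
opening: 0.0258
gripper_force: 30.0
```

```bash
sed -i 's/scene=(100,60,240,200),top=(320,180,440,270)/scene=(240,120,370,290),top=(170,140,290,290)/' m3.py; python3 m3.py d; python3 m5.py d 250,120,360,250 -13.05
```

```text
[0.57530348 0.16518937 0.20369831] [-0.24839037  0.00382199 -2.21521292] [-0.01686806 -0.00636498  0.04633896]
handle tilt 12.87 x at z=0 mm 16.78 201
collar slope x,y deg [7.51 0.22] z0 mm -36.05 194 resid 0.002
nose dir deg rel 0.06 66 y mean mm 0.04
```

View pics/d.png

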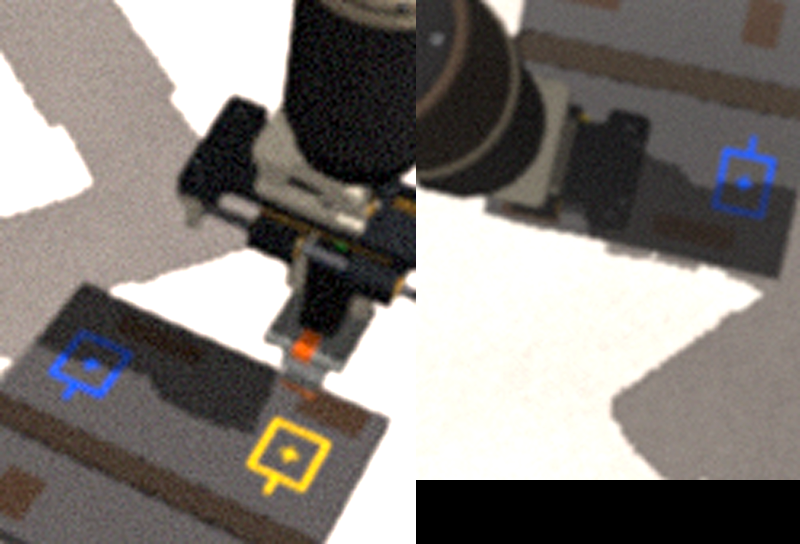

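```bash
cat > m6.py <<'E'
import sys
from h import *
t,b,N=sys.argv[1],tuple(map(int,sys.argv[2].split(','))),int(sys.argv[3])
D=[];C=[]
for _ in range(N):
    p,d=viewer.snapshot("scene");D.append(d);C.append(p.astype(float))
D=np.array(D);d=np.median(D,0);p=np.mean(C,0).astype(np.uint8);np.savez(f"scene{t}.npz",p=p,d=d)
q=ctrl.get_obs();T=q["tool_pos"]+[0,0,.019];print("tool",q["tool_pos"].round(4),"F",q["force"].round(2),q["clock"])
P,u,v=pts("scene",p,d,box(p,*b));a=np.radians(-13.05);Q=P-T
x=Q@[np.cos(a),np.sin(a),0]*1e3;y=Q@[-np.sin(a),np.cos(a),0]*1e3;z=Q[:,2]*1e3;c=p[v,u].astype(int)
np.savez(f"pts{t}.npz",x=x,y=y,z=z,c=c,u=u,v=v)
s=(abs(x)<60)&(abs(y)<12)&(z<35)&(z>-110)
for lo in range(-108,32,4):
    k=s&(z>=lo)&(z<lo+4)
    if k.sum(): print(lo+2,k.sum(),"x",np.round(np.percentile(x[k],[0,25,50,75,100]),1),"bgr",c[k].mean(0).astype(int))
def fitp(a,b,c,k):
    A=np.c_[a,b,np.ones(len(a))]
    for _ in range(8):
        q=np.linalg.lstsq(A,c,rcond=None)[0];r=abs(A@q-c);s=r<max(k,2*np.median(r));A,c=A[s],c[s]
    return q,len(c),np.std(A@q-c)
k=(abs(y)<11)&(z>-26)&(z<15)&(x>5)&(x<30);q,n,r=fitp(z[k],y[k],x[k],1.);print("handle: tilt",np.degrees(np.arctan(-q[0])),"yaw",np.degrees(np.arctan(q[1])),"x0",q[2],n,r)
E
python3 m6.py e 250,120,360,250 12
```

```text
tool [0.5756 0.1664 0.2036] F [-0.17  1.38 -2.13] 7.6
-86 9 x [29.  39.  39.4 39.8 40.2] bgr [32 44 69]
-82 15 x [37.8 38.7 39.  39.7 40.2] bgr [30 41 63]
-78 16 x [34.7 37.6 38.  38.3 38.9] bgr [41 45 52]
-74 15 x [36.3 36.6 37.  37.4 38.3] bgr [47 49 50]
-70 9 x [35.2 36.  36.5 36.7 37.5] bgr [56 57 58]
-66 1 x [38.9 38.9 38.9 38.9 38.9] bgr [62 62 64]
-62 14 x [37.7 38.1 38.6 38.9 39.4] bgr [66 67 68]
-58 15 x [36.5 37.4 37.7 38.  38.8] bgr [67 68 71]
-54 14 x [36.1 36.6 37.  37.3 37.9] bgr [58 62 72]
-50 6 x [35.5 36.  36.2 36.6 36.9] bgr [49 55 68]
-34 28 x [21.  24.5 27.8 44.4 45.9] bgr [30 37 51]
-30 92 x [22.1 29.8 36.1 41.3 46. ] bgr [26 42 73]
-26 23 x [21.4 22.8 23.2 32.7 43.9] bgr [ 8 20 41]
-22 14 x [21.7 22.1 22.4 22.6 22.9] bgr [5 5 5]
-18 17 x [19.5 20.9 21.2 21.6 22.5] bgr [5 5 5]
-14 17 x [19.9 20.1 20.3 20.7 21.8] bgr [5 4 5]
-10 15 x [18.9 19.3 19.6 20.  20.1] bgr [5 4 5]
-6 20 x [17.4 18.3 18.6 19.2 19.7] bgr [5 5 5]
-2 15 x [16.7 17.2 17.5 18.1 18.5] bgr [4 4 4]
2 17 x [15.  16.4 17.3 17.7 18.2] bgr [5 4 5]
6 20 x [15.1 15.6 16.1 16.3 17.2] bgr [5 5 5]
10 16 x [13.8 14.7 15.1 15.4 16. ] bgr [4 4 5]
14 16 x [13.3 13.9 14.3 14.5 14.9] bgr [5 5 5]
18 12 x [12.8 13.  13.4 13.7 14.2] bgr [5 4 5]
22 21 x [11.8 12.2 12.4 13.1 14.7] bgr [7 5 5]
26 11 x [11.  11.5 11.7 11.9 12.1] bgr [19 14 14]
30 4 x [-3.4 -3.4  4.1 11.9 12.4] bgr [19 23 24]
handle: tilt 12.521075632606463 yaw -0.01494587260513399 x0 17.375122679699324 152 0.4343849994791026
```

The probe is tilted 12.6° where 14.3° is needed, while its yaw is right. I'll return to the holder and tilt it a little more.

>>> step_arm([
  [[-0.6,-1.7,0.5,0.03,2.0],[-0.9,-3.2,0,0.053,2.0],[-1.1,-4.0,0,0.06,2.0],[-1.1,-4.0,0,0.06,2.0],[-1.1,-4.0,0,0.06,2.0],[-1.1,-4.0,0,0.06,2.0],[-1.1,-4.0,0,0.06,2.0],[-1.1,-4.0,0,0.06,2.0],[-1.1,-4.0,0,0.06,2.0],[-1.1,-4.0,0,0.06,2.0]],
])

```text
clock: 8.6
tool_pos: [0.472, -0.2041, 0.2089]
orientation: [-180.0, 0.0, -160.7]
force: [0.8, -0.4, -1.6]
opening: 0.0257
gripper_force: 30.0
```

>>> step_arm([
  [[-1.1,-4.0,0,0.06,2.0],[-1.0,-3.5,0,0.05,2.0],[-0.2,-1.5,0,0,2.0],[0.0,-0.45,-0.5,0,2.0],[0,0,0,0,2.0],[0,0,0,0,2.0]],
])

```text
clock: 9.2
tool_pos: [0.4496, -0.2965, 0.2033]
orientation: [180.0, -0.0, -154.5]
force: [-0.0, -0.0, -2.4]
opening: 0.0257
gripper_force: 30.0
```

```bash
sed -i 's/scene=(240,120,370,290)/scene=(100,60,240,200)/' m3.py; python3 m3.py f; python3 m5.py f 130,90,200,170 25.5
```

```text
[ 0.4499226  -0.296251    0.20365777] [-0.36367451 -0.05407149 -2.25556417] [ 0.00954763  0.01663534 -0.00836202]
handle tilt 11.84 x at z=0 mm 17.01 201
collar slope x,y deg [0.78 0.02] z0 mm -31.97 130 resid 0.002
nose dir deg rel -0.41 41 y mean mm -0.28
```

View pics/f.png

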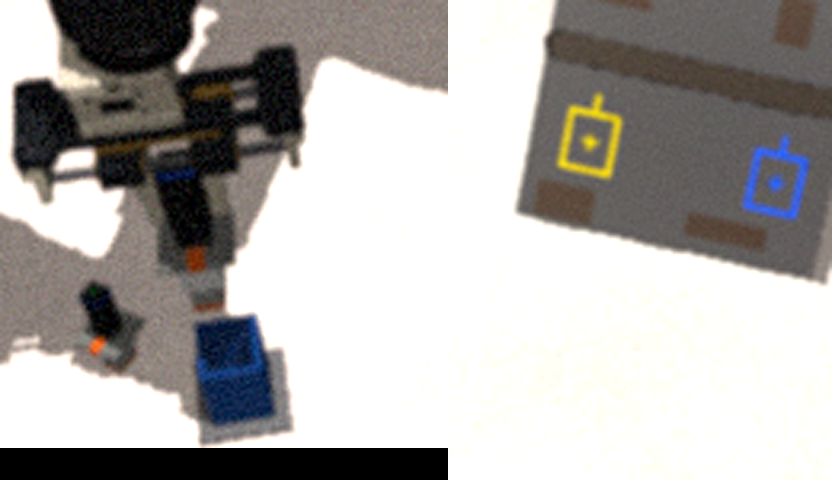

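>>> step_arm([
  [[0.27,0.05,0,0,2.0],[0,0,-2.0,0,2.0],[0,0,-2.0,0,2.0],[0,0,-2.0,0,2.0],[0,0,-1.5,0,2.0],[0,0,-0.8,0,2.0],[0,0,-0.5,0,2.0],[0,0,0,0,2.0]],
])

```text
clock: 10.1
tool_pos: [0.4524, -0.2964, 0.1154]
orientation: [180.0, -0.0, -154.5]
force: [-0.4, 0.6, -2.2]
opening: 0.0257
gripper_force: 30.0
```

>>> step_arm([
  [[-0.14,-0.07,0,0,2.0],[-0.13,-0.07,0,0,2.0],[-0.13,-0.07,0,0,2.0],[0,0,0,0,2.0]],
])

```text
clock: 10.5
tool_pos: [0.4501, -0.2982, 0.1165]
orientation: [-179.9, 0.2, -154.5]
force: [4.6, 4.5, -3.6]
opening: 0.0257
gripper_force: 30.0
```

```bash
sed -i 's/np.radians(-13.05)/np.radians(float(sys.argv[4]))/' m6.py; python3 m6.py g 145,120,195,175 4 25.5
```

```text
tool [ 0.4501 -0.2982  0.1164] F [ 3.42  5.32 -3.52] 10.7
-74 7 x [36.2 37.2 38.3 38.8 40.8] bgr [39 36 35]
-70 10 x [36.9 37.4 37.7 38.6 39.8] bgr [46 47 47]
-66 4 x [38.5 38.7 38.9 39.3 39.8] bgr [53 55 56]
-62 11 x [38.1 38.8 39.6 40.1 41.6] bgr [59 60 62]
-58 12 x [38.1 38.5 39.4 40.  40.7] bgr [63 64 65]
-54 13 x [35.7 37.5 38.3 38.6 39.6] bgr [63 64 65]
-50 12 x [35.3 36.7 37.4 38.  38.8] bgr [57 58 63]
-46 6 x [36.2 36.4 37.1 37.6 38.1] bgr [50 53 60]
-34 17 x [23.1 26.4 44.4 45.7 46.7] bgr [26 31 45]
-30 58 x [23.2 28.7 35.4 41.5 46.3] bgr [16 25 42]
-26 20 x [22.1 23.7 25.2 44.1 47.9] bgr [ 7 14 28]
-22 14 x [21.2 22.4 23.1 24.2 25.1] bgr [4 4 4]
-18 12 x [19.6 21.5 21.9 22.1 24.5] bgr [4 4 5]
-14 16 x [19.4 19.9 21.1 21.9 22.4] bgr [4 4 4]
-10 10 x [16.9 18.9 19.3 20.6 22.1] bgr [4 4 4]
-6 15 x [16.9 18.9 19.8 20.6 21.6] bgr [4 4 4]
-2 16 x [15.8 17.4 18.  18.6 20.2] bgr [4 4 4]
2 10 x [14.4 16.6 17.1 18.  18.6] bgr [4 3 4]
6 16 x [14.9 15.7 16.4 17.5 19.7] bgr [4 4 4]
10 15 x [13.7 14.8 15.2 16.2 16.7] bgr [4 4 4]
14 15 x [11.  12.9 13.9 14.9 15.5] bgr [3 3 3]
18 12 x [10.5 12.8 13.3 14.1 15.5] bgr [4 5 4]
22 16 x [10.  11.9 12.4 13.3 14.3] bgr [8 5 4]
26 12 x [ 9.9 11.  11.4 12.3 14. ] bgr [26 10  5]
30 32 x [-14.  -10.2   8.6  10.8  12.7] bgr [29 20 17]
handle: tilt 13.028652090744865 yaw 2.7779733861801557 x0 17.8121895662087 80 0.5258431323916214
```

>>> step_arm([
  [[-0.1,-0.05,0,0,2.0],[-0.1,-0.05,0,0,2.0],[0,0,0,0,2.0],[0.15,0.07,0.2,0,2.0],[0,0,1.0,0,2.0],[0,0,2.0,0,2.0],[0,0,2.0,0,2.0],[0,0,2.0,0,2.0],[0,0,1.3,0,2.0],[0,0,0,0,2.0]],
])

```text
clock: 11.7
tool_pos: [0.4486, -0.2996, 0.203]
orientation: [-179.8, 0.2, -154.5]
force: [0.3, -0.1, -2.5]
opening: 0.0259
gripper_force: 30.0
```

```bash
python3 m6.py i 130,90,200,170 12 25.5
```

```text
tool [ 0.4478 -0.299   0.2003] F [-0.37 -0.52 -2.77] 12.3
-86 6 x [41.9 42.3 42.6 42.8 43.1] bgr [43 53 72]
-82 12 x [41.4 42.2 42.7 43.1 43.4] bgr [29 40 60]
-78 14 x [41.  41.6 41.8 42.2 43. ] bgr [34 39 49]
-74 17 x [39.4 40.  40.2 41.  42.7] bgr [41 43 45]
-70 15 x [37.9 38.8 39.6 40.  40.5] bgr [44 46 47]
-66 2 x [38.8 39.1 39.5 39.9 40.3] bgr [50 52 52]
-62 13 x [40.2 40.6 41.1 41.5 41.8] bgr [57 58 59]
-58 17 x [39.  39.9 40.2 40.7 41.5] bgr [61 62 63]
-54 13 x [38.4 38.7 39.2 39.3 41.2] bgr [61 62 63]
-50 13 x [37.2 38.3 38.7 39.  39.3] bgr [60 61 63]
-46 15 x [37.  37.4 37.7 38.2 38.7] bgr [51 54 61]
-34 9 x [24.8 26.6 45.7 46.7 46.9] bgr [23 30 47]
-30 63 x [23.5 27.4 34.3 42.4 47.9] bgr [16 24 39]
-26 32 x [23.7 24.9 25.7 43.7 47.1] bgr [ 7 14 29]
-22 14 x [22.  23.1 23.9 24.2 24.9] bgr [4 4 4]
-18 18 x [21.3 22.1 22.4 23.3 25. ] bgr [4 5 4]
-14 18 x [19.9 20.8 21.4 22.  23. ] bgr [3 4 3]
-10 14 x [19.6 19.9 20.2 20.7 21.9] bgr [4 4 4]
-6 17 x [18.2 18.9 19.5 20.1 20.8] bgr [4 4 4]
-2 18 x [16.8 17.9 18.8 19.1 19.8] bgr [4 4 4]
2 14 x [16.1 16.6 17.3 17.7 18.3] bgr [4 3 4]
6 17 x [15.3 15.9 16.6 16.8 17.7] bgr [4 3 4]
10 17 x [13.9 14.9 15.3 16.1 17.3] bgr [4 4 3]
14 18 x [13.1 13.7 14.2 14.6 15.6] bgr [3 3 3]
18 17 x [11.5 12.4 13.2 13.6 14.2] bgr [3 4 4]
22 15 x [10.9 12.  12.1 12.9 13.4] bgr [6 4 4]
26 19 x [10.  11.  11.3 11.6 13. ] bgr [25  9  4]
30 32 x [-14.3  -9.9   9.2  10.5  11.3] bgr [32 22 19]
handle: tilt 14.753823128757093 yaw -0.8571976710792215 x0 17.930916032965257 132 0.5398049847129353
```

>>> step_arm([
  [[0.5,1.5,0.5,-0.03,2.0],[0.8,3.0,0,-0.05,2.0],[1.1,4.0,0,-0.06,2.0],[1.1,4.0,0,-0.06,2.0],[1.1,4.0,0,-0.06,2.0],[1.1,4.0,0,-0.06,2.0],[1.1,4.0,0,-0.06,2.0],[1.1,4.0,0,-0.06,2.0],[1.1,4.0,0,-0.06,2.0],[1.1,4.0,0,-0.06,2.0]],
])

```text
clock: 13.3
tool_pos: [0.549, 0.0678, 0.2057]
orientation: [180.0, 0.0, 173.3]
force: [1.3, 0.1, -1.5]
opening: 0.0256
gripper_force: 30.0
```

>>> step_arm([
  [[1.1,4.0,0,-0.06,2.0],[0.8,3.2,0,-0.053,2.0],[0.6,1.7,-0.5,0,2.0],[0,1.0,0,0,2.0],[0,0,0,0,2.0],[0,0,0,0,2.0]],
])

```text
clock: 13.9
tool_pos: [0.5734, 0.1642, 0.2005]
orientation: [-180.0, -0.0, 166.9]
force: [-0.9, -0.7, -2.2]
opening: 0.0258
gripper_force: 30.0
```

```bash
python3 m6.py j 250,120,360,250 12 -13.05
cat > m7.py <<'E'
from h import *
z=np.load("ptsj.npz");x,y,zz,c=[z[k] for k in("x","y","z","c")]
s=np.load("scenej.npz");p,d=s["p"],s["d"]
# yellow frame in same averaged picture
P,u,v=pts("scene",p,d,hsvm(p,20,35)&box(p,312,245,348,280));a=np.radians(-13.05);Xd=np.array([np.cos(a),np.sin(a),0]);Yd=np.array([-np.sin(a),np.cos(a),0])
xx=P@Xd;yy=P@Yd;k=np.arange(xx.min(),xx.max()+.002,.002);print("frame x",xx.min(),np.histogram(xx,k)[0]);k=np.arange(yy.min(),yy.max()+.002,.002);print("y",yy.min(),np.histogram(yy,k)[0])
for nm,lo,hi,x0 in(("shoe",-84,-70,30),("housing",-62,-48,30),("handle",-25,15,5)):
    m=(zz>lo)&(zz<hi)&(x>x0)&(x<46)&(abs(y)<30)
    ym=y[m];print(nm,"y edges",np.percentile(ym,[1,99]).round(1),"mid",np.mean(np.percentile(ym,[1,99])).round(2),m.sum())
E
python3 m7.py
```

```text
tool [0.5738 0.165  0.2006] F [ 0.85 -0.37 -2.99] 14.5
-90 1 x [41.5 41.5 41.5 41.5 41.5] bgr [24 41 72]
-86 5 x [42.5 42.9 43.3 43.5 43.6] bgr [29 42 68]
-82 14 x [36.1 42.2 42.8 43.  43.4] bgr [29 43 69]
-78 16 x [37.2 41.4 41.6 41.9 42.8] bgr [41 47 58]
-74 16 x [39.5 40.  40.2 40.9 41.5] bgr [46 48 49]
-70 12 x [38.6 39.2 39.5 39.8 40.3] bgr [54 55 56]
-66 3 x [39.5 39.6 39.7 40.2 40.7] bgr [59 61 61]
-62 11 x [40.6 40.9 41.6 41.8 42.3] bgr [65 66 67]
-58 17 x [39.3 40.2 40.5 41.  41.5] bgr [69 70 71]
-54 14 x [38.9 39.1 39.3 39.9 40.3] bgr [66 68 73]
-50 11 x [37.3 38.3 38.6 39.  39.4] bgr [57 61 72]
-46 2 x [37.8 37.9 38.  38.1 38.2] bgr [54 58 65]
-42 1 x [43.2 43.2 43.2 43.2 43.2] bgr [38 53 91]
-34 13 x [24.6 25.3 26.4 30.8 47.7] bgr [27 33 45]
-30 77 x [23.  29.9 35.  41.1 48.1] bgr [28 42 68]
-26 44 x [23.3 25.3 40.  43.9 47.6] bgr [20 39 75]
-22 19 x [22.9 23.2 24.  24.3 25.3] bgr [5 5 5]
-18 16 x [21.5 22.3 22.7 23.  24.1] bgr [5 4 5]
-14 17 x [20.6 21.3 21.7 22.1 22.7] bgr [5 5 5]
-10 19 x [19.7 20.3 20.9 21.3 21.8] bgr [5 5 5]
-6 16 x [18.3 18.8 19.5 20.  20.2] bgr [5 
[... 196 characters left out ...]
 x [13.7 14.1 14.6 15.  15.3] bgr [5 4 5]
18 16 x [12.6 13.1 13.4 13.8 13.9] bgr [5 4 4]
22 17 x [11.6 12.1 12.4 12.7 13.1] bgr [6 5 5]
26 10 x [10.6 10.9 11.3 11.5 12.1] bgr [17 16 16]
30 3 x [-4.9 -4.7 -4.5 -4.2 -3.9] bgr [ 8 18 24]
handle: tilt 14.928097550244456 yaw -0.17943851322829787 x0 18.087237599206034 154 0.4301624849223995
frame x 0.5342948224463643 [11 10 14 15 16  7  5  6  5  4  7  5 10  8 10 12  5  9  9  4  5  5  5 11
 13 13 16 18  9  3  2  2  5  1  3  1]
y 0.26835733665348094 [16 14 19 16 10  5  7  6  7 10 12 16 17 16  9  9  7  7  6  6 18 17 16 15
  3]
shoe y edges [-11.6  11.5] mid -0.05 54
housing y edges [-15.9  15.4] mid -0.28 69
handle y edges [-27.9  27.9] mid -0.03 299
```

>>> step_arm([
  [[0.31,0.05,0,0,2.0],[0.3,0.05,-0.8,0,2.0],[0,0,-1.5,0,2.0],[0,0,-1.5,0,2.0],[0,0,-1.0,0,2.0],[0,0,-0.5,0,2.0],[0,0,0,0,2.0],[0,0,0,0,2.0]],
])

```text
clock: 15.3
tool_pos: [0.5803, 0.1661, 0.148]
orientation: [180.0, 0.0, 166.9]
force: [0.7, -0.2, -0.8]
opening: 0.0258
gripper_force: 30.0
```

```bash
python3 m6.py k 250,150,370,285 12 -13.05 | cut -c1-75; sed -i 's/ptsj/ptsk/;s/scenej/scenek/' m7.py; python3 m7.py
```

```text
tool [0.5799 0.166  0.1476] F [-0.6  -0.06 -2.35] 15.9
-86 2 x [43.5 43.6 43.6 43.6 43.7] bgr [31 42 68]
-82 14 x [42.2 42.9 43.1 43.5 44. ] bgr [27 43 70]
-78 13 x [40.9 41.6 41.8 42.2 43.3] bgr [40 48 60]
-74 14 x [40.5 40.7 41.  41.2 42. ] bgr [46 50 52]
-70 14 x [38.9 39.9 40.  40.2 40.5] bgr [54 57 58]
-66 1 x [40.2 40.2 40.2 40.2 40.2] bgr [63 66 67]
-62 9 x [41.  41.2 41.7 41.9 42.3] bgr [68 69 70]
-58 11 x [39.9 40.6 40.8 41.1 41.6] bgr [71 71 73]
-54 16 x [38.8 39.4 39.8 40.3 40.8] bgr [66 69 75]
-50 8 x [38.7 38.8 39.  39.1 39.5] bgr [55 61 76]
-46 2 x [38.3 38.4 38.6 38.7 38.9] bgr [59 60 62]
-34 10 x [24.3 25.6 27.2 46.1 47.7] bgr [29 36 51]
-30 67 x [25.3 29.7 33.7 40.9 48.1] bgr [29 41 62]
-26 47 x [24.4 25.8 40.3 44.1 47.2] bgr [20 43 84]
-22 16 x [22.9 23.9 24.3 24.7 25.3] bgr [6 6 6]
-18 15 x [22.2 22.5 23.  23.3 23.8] bgr [5 5 5]
-14 14 x [21.5 21.8 22.1 22.4 23. ] bgr [6 5 5]
-10 20 x [19.5 20.4 21.1 21.6 22.7] bgr [6 6 6]
-6 14 x [18.6 19.7 19.7 20.1 20.5] bgr [5 4 5]
-2 18 x [17.2 18.2 18.7 19.  19.8] bgr [5 4 5]
2 14 x [16.9 17.3 17.4 17.9 18.4] bgr [5 5 5]
6 15 x [15.3 16.4 16.8 16.9 17.6] bgr [5 5 5]
10 15 x [14.7 15.4 15.8 16.  16.7] bgr [5 4 5]
14 15 x [13.4 14.4 14.8 15.1 15.7] bgr [5 5 5]
18 13 x [12.9 13.3 13.8 14.1 14.6] bgr [5 4 4]
22 19 x [11.1 12.2 12.6 13.1 13.9] bgr [9 8 9]
26 6 x [11.4 11.7 11.9 12.1 12.3] bgr [21 21 21]
handle: tilt 14.98327582235832 yaw 1.1798602230338207 x0 18.285275032043092
frame x 0.5354914372854092 [ 4  3  9  5  6  4  3  4  2  6  3 10  7  6  7  9  9  5  7  4  6  6  6 14
 14 16 15 13  3  3  3  1  4  3  2]
y 0.268747969980927 [11 14 15 10  3  2  5  1  5  4  9 12 14 13  5  6  5  7  7  7 16 18 18 15]
shoe y edges [-11.5  12.3] mid 0.41 50
housing y edges [-15.   16.1] mid 0.56 61
handle y edges [-27.7  28.8] mid 0.57 261
```

>>> step_arm([
  [[0.12,-0.03,-0.485,0,2.0],[0.12,-0.03,-0.485,0,2.0],[0.12,-0.03,-0.485,0,2.0],[0.12,-0.03,-0.485,0,2.0],[0.12,-0.03,-0.485,0,2.0],[0,0,0,0,2.0],[0,0,0,0,2.0]],
])

```text
clock: 16.6
tool_pos: [0.5859, 0.1644, 0.1231]
orientation: [-180.0, -0.0, 166.9]
force: [0.6, 0.5, -2.0]
opening: 0.0259
gripper_force: 30.0
```

```bash
python3 m6.py l 250,170,370,290 8 -13.05 | cut -c1-75|egrep "tool|^-[678]|handle"
python3 - <<'E'
import cv2,numpy as np
p=np.load("scenel.npz")["p"][170:290,250:390];cv2.imwrite("pics/l.png",np.clip(cv2.resize(p,None,fx=5,fy=5,interpolation=cv2.INTER_CUBIC)*1.8,0,255).astype(np.uint8))
E
```

```text
tool [0.5859 0.1646 0.1235] F [ 0.64 -0.73 -1.48] 17.0
-86 7 x [43.2 54.4 58.5 59.3 59.7] bgr [ 33  97 122]
-82 15 x [35.9 42.6 42.9 43.5 43.8] bgr [29 42 67]
-78 14 x [40.6 41.3 41.6 42.  42.5] bgr [44 49 58]
-74 12 x [39.2 40.4 40.7 41.  41.6] bgr [47 49 50]
-70 10 x [39.1 39.6 40.1 40.2 40.3] bgr [56 57 58]
-66 2 x [39.6 39.7 39.7 39.8 39.9] bgr [65 67 68]
-62 9 x [40.9 41.4 41.6 41.8 42.1] bgr [67 69 70]
-6 14 x [17.8 19.1 19.5 20.  21. ] bgr [5 5 5]
handle: tilt 14.540403564639396 yaw -1.4487917138514963 x0 18.0604248648068
```

View pics/l.png

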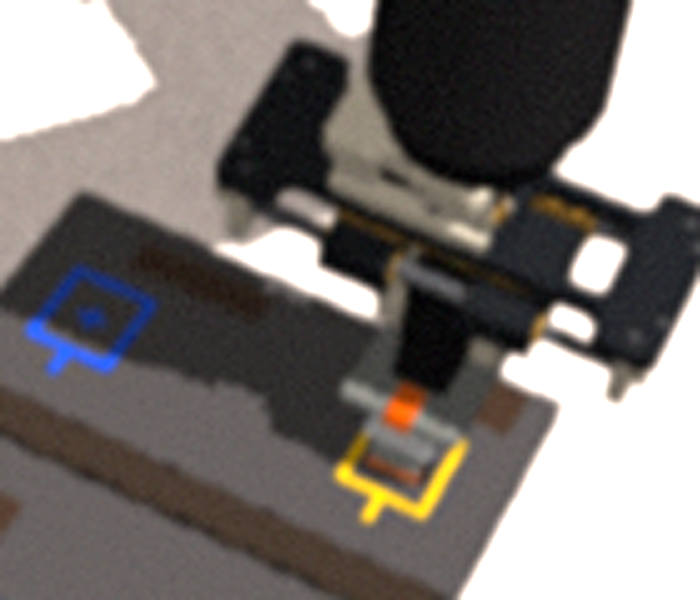

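>>> step_arm([
  [[0.05,-0.01,-0.19,0,2.0],[0.05,-0.01,-0.19,0,2.0],[0.02,-0.01,-0.1,0,2.0],[0,0,0,0,2.0],[0,0,0,0,2.0]],
])

```text
clock: 17.5
tool_pos: [0.587, 0.1642, 0.1184]
orientation: [-180.0, -0.0, 166.9]
force: [-0.2, -0.0, -2.1]
opening: 0.0261
gripper_force: 30.0
```

```bash
cat > f.py <<'E'
from h import *
F=[];T=[]
for _ in range(8):
    viewer.snapshot("top");o=ctrl.get_obs();F.append(o["force"]);T.append(o["tool_pos"])
print(np.mean(F,0).round(2),np.std(F,0).round(2),np.mean(T,0).round(4),o["clock"])
E
python3 f.py
```

```text
[-0.25 -0.25 -2.29] [0.21 0.26 0.31] [0.5871 0.1642 0.1186] 17.9
```

>>> step_arm([
  [[0.02,0,-0.1,0,2.0],[0.03,-0.01,-0.1,0,2.0],[0,0,0,0,2.0],[0,0,0,0,2.0]],
])

```text
clock: 18.3
tool_pos: [0.5876, 0.1642, 0.1167]
orientation: [180.0, 0.0, 166.9]
force: [-1.3, 1.6, -0.4]
opening: 0.0257
gripper_force: 30.0
```

```bash
python3 f.py
```

```text
[-0.8   0.14 -0.07] [0.39 0.31 0.56] [0.5876 0.1642 0.1166] 18.7
```

>>> step_arm([
  [[0.02,-0.01,-0.1,0,2.0],[0.03,-0.01,-0.1,0,2.0],[0.02,0,-0.1,0,2.0],[0.03,-0.01,-0.1,0,2.0],[0.02,0,-0.1,0,2.0],[0,0,0,0,2.0],[0,0,0,0,2.0]],
])

```text
clock: 19.4
tool_pos: [0.5889, 0.1639, 0.1117]
orientation: [180.0, 0.0, 166.9]
force: [-1.1, 0.4, 2.4]
opening: 0.0256
gripper_force: 30.0
```

```bash
python3 f.py;python3 m6.py m 250,170,370,290 8 -13.05 | cut -c1-75|egrep "tool|^-[45678]|handle"
```

```text
[-0.71  1.14  2.46] [0.39 0.7  0.39] [0.5889 0.1639 0.1116] 19.8
tool [0.5889 0.1639 0.1116] F [-0.6   1.57  2.52] 20.2
-82 8 x [41.2 41.6 42.1 42.7 45.1] bgr [29 47 65]
-78 58 x [40.6 44.8 49.6 53.1 58. ] bgr [ 29  87 110]
-74 26 x [39.7 40.7 47.1 57.1 60. ] bgr [38 64 81]
-70 11 x [39.  39.4 39.8 40.  40.5] bgr [54 56 60]
-62 12 x [39.1 40.9 41.3 42.  42.8] bgr [68 69 70]
-58 13 x [39.3 40.  40.2 40.9 41.7] bgr [71 72 74]
-54 12 x [38.6 39.2 39.5 39.8 41.1] bgr [61 65 78]
-50 6 x [38.2 38.4 38.7 38.9 39.4] bgr [57 62 70]
-6 16 x [18.1 19.2 19.4 20.  20.5] bgr [5 5 5]
handle: tilt 14.479322485374759 yaw -0.05823916663116183 x0 18.078202053323
```

>>> step_arm([
  [[0.01,0,-0.05,0,2.0],[0,0,0,0,2.0],[0,0,0,0,2.0]],
])

```text
clock: 20.5
tool_pos: [0.589, 0.1638, 0.1111]
orientation: [180.0, 0.0, 166.9]
force: [1.1, 0.8, 2.7]
opening: 0.0257
gripper_force: 30.0
```

```bash
python3 f.py; python3 m6.py n 250,170,370,290 4 -13.05 | egrep "handle"
python3 - <<'E'
import cv2,numpy as np
p=np.load("scenen.npz")["p"][200:290,280:370];cv2.imwrite("pics/n.png",np.clip(cv2.resize(p,None,fx=6,fy=6,interpolation=cv2.INTER_CUBIC)*1.8,0,255).astype(np.uint8))
E
```

```text
[0.12 1.18 2.49] [0.49 0.71 0.61] [0.589  0.1638 0.1111] 20.9
handle: tilt 14.217117385255673 yaw -0.3904867102830817 x0 18.303363132937157 104 0.5322890054750378
```

View pics/n.png

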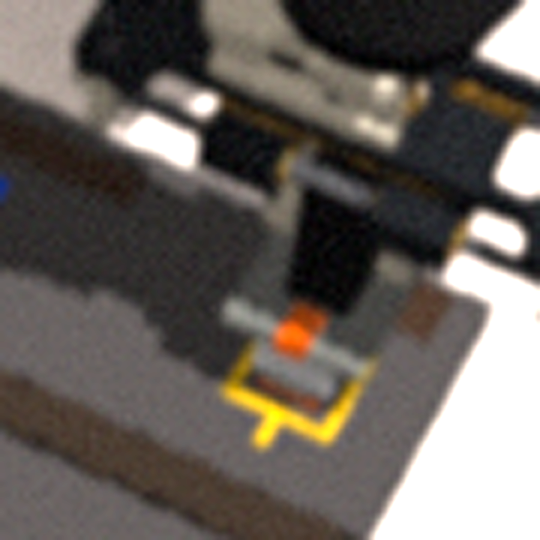

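The picture shows the shoe flat inside the yellow frame, with the nose at (297,330) facing the tick and the weld. The tilt is about 14.3° and the push about 4.8 N, so I'm handing in.

```bash
python3 -c "
from plant import close_job
print(close_job())"
```

```text
the job is handed in; nothing more can be done
None
```

I handed the job in at about 21 s: the probe is still gripped and held flat on the middle of the yellow frame, nose facing the weld, at about 4.8 N (roughly half-way in); the judge's result was not reported.

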